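Screw on the fume extractor's elbow and aim it at the solder spot

ROBOT

A 7-joint arm with a two-finger parallel gripper is mounted at the origin on the work surface. World frame = base frame: x ahead of the robot, y to its left, z up, the work surface at z = 0. Lengths are in mm, angles in degrees, forces in N, time in s.
With the tool pointing down it reaches from about 425 to 825 mm from the base axis. Payload 3.6 kg.
Tool frame: the origin (TCP) lies at the very end of the fingers, on their centre line; the grasp point (between the pads) lies 19 mm behind it; z points along the fingers, y is the line along which they close (so a half turn about z gives the same grasp; the last joint's range is limited). The gripper opens to 93 mm and grips with 3 to 60 N. Pads are 15 mm wide; open, the fingers measure 128 mm over their backs; the gripper's body (75 mm by 188 mm) begins 65 mm behind the grasp point.
Start: joints at [61.736, 35.231, -0.722, 81.555, 0.464, 63.22, -2.315], TCP at [292.526, -580.422, 218.64] pointing down, gripper open.
Joint ranges: [-178.69, 178.69], [-17.37, 117.87], [-77.05, 75.6], [15.02, 138.74], [-78.02, 258.01], [0.78, 113.62], [-162.83, 162.83]. Speed limits (degrees/s): [159.86, 159.86, 180, 180, 180, 180, 180].

INTERFACE

Orientations are given as [roll, pitch, yaw] about the fixed x, y, z axes, in that order (R = Rz(yaw) Ry(pitch) Rx(roll)).
In Python, from station import env gives the robot as it stands. The module is installed in compiled form; this text tells all that it offers. Calls block until the motion is done:
- env.move_to(position, orientation): joint-space move of the TCP to a pose.
- env.move_straight(position, max_speed=150, rotation=None): straight line of the TCP; rotation=None keeps the orientation; max_speed is the mean speed in mm/s.
- env.goto_joints(angles): joint-space move.
- env.gripper_to(opening, grip_force=None): finger opening in mm; grip_force is the grip in N (None keeps the last); returns when the fingers have stopped.
- env.hold(seconds).
- env.solve_ik(position, orientation): joint angles nearest the present ones, or None.
- env.state(): the state.
- env.camera(name): name is "scene" or "top" or "wrist"; returns the picture (384x512x3 uint8, red, green, blue); there is no depth.
- env.camera_model(name): a dict with "fx", "fy", "cx", "cy" (pixels), "D" ([k1, k2, p1, p2, k3] as OpenCV has them; the pictures are not rectified), "T" (4x4, takes a point from camera to world coordinates); the wrist camera has in their place "hand_eye" (4x4, takes a point from camera to tool coordinates, whose origin is the TCP and whose axes are the flange's). Camera axes: x right, y up, looking along -z (the intrinsics and any distortion apply to the point x, -y, -z); pixel columns grow to the right and rows downward; lengths in mm; the calibration is good to about 2 mm. A picture is of the moment at which its call begins: read the wrist's pose just before it. camera_model takes no time and is no camera call.
A pose or a line that the arm cannot do raises env.PlanningError and nothing moves.
- env.job_done(): hands the job in; it is judged then, once.
Trained networks look in the newest picture that a camera, given by its name, has taken for a name from the list of things; names that differ only in an ending like _2 or _b are one class to them, and where a whole thing is asked for, a point or a joint stands for the part that bears it (a point fixed in the world has none). Each returns a list of dicts, best first, with "conf" (0 to 1); they miss things now and then, are a little off and sometimes report something else, mostly with a low value. They report only what shows in the picture. A call takes as long as a camera call. They do not tell look-alikes from the thing itself.
- env.boxes_of(camera, target): "position" ([column, row] in pixels, amid what is visible of it).
- env.trace(camera, target): "mask" (384x512 bool, what is visible of it) and "position" ([column, row] in pixels, amid what is visible of it).
The state is a dict: "time": time; "joint_pos": joint angles; "joint_vel": joint speeds; "effort": joint torques, N m; "eef_pos": TCP position; "tcp_rot": TCP orientation; "ft_force": force on the tool from outside, world axes, zero at the start; "ft_torque": the same for the moment, N m; "gripper_width": finger opening in mm; "finger_force": force on a finger pad.
Only numpy, scipy, OpenCV 4.12 (cv2) and the standard library are available. Lean on these libraries where they do the work, as an engineer would, in place of code of your own. Each camera call takes 0.05 s, during which the arm holds its last target. There are 200 camera calls.

TASK

Screw the blue elbow onto the fume extractor's white threaded stub until its rim has come down over the red band at the stub's foot, stopping with its outlet pointing straight at the yellow spot on the circuit board, and let go of it. Then switch the extractor on by throwing its red-tipped lever fully over to the side of the green dot. Do not knock over the amber bottle.

Things in the scene. Friction and masses are not known exactly. Their poses are not given: they have to be found in the camera images.
- elbow: Blue plastic duct elbow, 120 mm tall, about 0.16 kg, standing on its open end. Origin: centre of the open lower rim, z up, outlet towards +x. Lower socket: tube 64 mm outside, 56 inside, 44 deep. Inside are three thread teeth, 120 degrees apart, clearing the stub's core by 1.8 mm; the lowest is under the outlet (+x), its underside 4 mm above the rim.
- elbow_grip (a point): On the elbow's axis, 108 mm above its rim, in the square grip on its top: 40 mm wide, from 86 to 120 mm above the rim, standing over the outlet tube (top at 86 mm). Its faces look along the elbow's x and y; either pair can be gripped from above. Axes as the elbow's.
- elbow_outlet (a point): Centre of the outlet's round mouth (lip 47 mm across, dark inside): 86 mm from the elbow's axis along its +x, 66 mm above its rim. The tube behind it is 40 mm across and level.
- extractor: Fume extractor, a fixed grey box 200 x 260 x 90 mm (its x, y, z) on the table; origin at the centre of its underside. The white stub stands on its top at y = +55 mm, the lever switch at y = -85 mm.
- stub_foot (a point): On the stub's axis, on the black flange at its foot, 96 mm above the table; axes as the extractor's. Right-hand thread, 14 mm down per clockwise turn seen from above, 6 mm vertical play, turns easily, stays put. Screwed on, the rim is 2.23 mm x (outlet angle - 0.87) above here, the angle in rad counter-clockwise from +x. Aimed at the mark it must be 0 to 4 mm up; a turn too early it is 14 mm higher.
- stub_top (a point): Centre of the stub's tip, 38 mm above stub_foot, axes as the extractor's. Core 40 mm across (33 at the tip), thread 52 mm, red band on the lowest 7 mm. The ridge's upper end is at direction -1.70 rad. Set down with the outlet at about -1.33 rad, the rim rests about 9 mm above stub_foot and 2.6 to 3.6 rad clockwise reach the mark; at other angles it rests higher and needs up to a turn more.
- mark (a point): Centre of the yellow spot, a disc 40 mm across, on the green circuit board in a fixed holder 125 x 90 mm, 34 mm above the table; 190 to 280 mm from the stub, seen from it at about 1.45 to 2.3 rad in the extractor's frame. Pointing at it means, seen from above, that the outlet's centre line passes over the disc.
- switch (a joint): The lever's angle: near 0 off (start, 0 to 0.15, leaning to the extractor's -x), 1.0 rad fully on (leaning to +x, towards the green dot). It turns about the extractor's y axis, stays where it is left and takes under 2 N at the tip.
- switch_tip (a point): Centre of the lever's red ball, 26 mm across. The lever is a 10 mm rod 55 mm long, its pivot 22 mm above the extractor's top (112 mm above the table); at 0 the ball is 26 mm to the -x side of the pivot and 160 mm above the table, at 1.0 as far to the +x side. It stands in the way of things carried low to the stub.
- bottle: Amber flux bottle, 50 mm across, 110 mm tall, standing loose on the table; origin at the centre of its underside, z up.
Not all that is in view belongs to the job. Several things look just like the bottle: the one meant starts farthest to the robot's right. Of the things that look like the elbow, the smaller one is meant.

How it is judged:
By the outcome, as a careful person would: the job done as asked, in the order asked, and still so for the second after the job is handed in, with the robot touching nothing.
It also fails if it takes over 72 s, if anything falls off the work surface, if the arm or the gripper's body presses on something with over 40 N, if the wrist force passes 120 N, or if a joint passes its speed limit or range.

## Working session

There is one attempt and no reset: what is moved stays moved. The work goes in short steps, each a Python script; the robot and the scene stay as the last script left them, time stands still between calls to the robot, and variables do not carry over. Pictures are saved under pics/ and viewed, at most 10 in all, crops included, and the job is handed in when it is done.

```bash
mkdir -p pics; python3 - <<'E'
from station import env
import cv2,numpy as np
ims=[]
for c in("scene","top"):
    im=env.camera(c); cv2.imwrite(f"pics/{c}0.png",im[:,:,::-1]); 
    m=env.camera_model(c); print(c,m["fx"],m["D"],np.round(m["T"],3).tolist())
    for t in("elbow","elbow_grip","elbow_outlet","extractor","stub_foot","stub_top","mark","switch_tip","bottle"):
        try: print(t,[(np.round(d["position"]).tolist(),round(d["conf"],2)) for d in env.boxes_of(c,t)])
        except Exception as e: print(t,repr(e))
s=env.state();print(s["time"],s["tcp_rot"])
E
```

```text
scene 437.5031245598873 [-0.00822916  0.          0.          0.          0.        ] [[-0.746, -0.568, 0.348, 1016.337], [0.666, -0.633, 0.396, 612.917], [-0.005, 0.526, 0.85, 1406.329], [0.0, 0.0, 0.0, 1.0]]
elbow [([251.0, 106.0], 0.79), ([219.0, 157.0], 0.71), ([264.0, 239.0], 0.49)]
elbow_grip [([254.0, 107.0], 0.81), ([221.0, 156.0], 0.56)]
elbow_outlet [([253.0, 107.0], 0.97), ([218.0, 159.0], 0.93)]
extractor [([263.0, 239.0], 0.75)]
stub_foot [([263.0, 239.0], 0.94)]
stub_top [([264.0, 240.0], 0.68)]
mark [([263.0, 242.0], 0.61), ([330.0, 295.0], 0.55), ([155.0, 170.0], 0.19)]
switch_tip [([256.0, 204.0], 0.65), ([216.0, 158.0], 0.56)]
bottle [([156.0, 170.0], 0.75), ([186.0, 195.0], 0.65), ([178.0, 175.0], 0.57)]
top 418.29745907411495 [-0.0309096  0.         0.         0.         0.       ] [[0.021, 0.997, -0.079, 394.574], [-1.0, 0.021, -0.005, -4.403], [-0.003, 0.079, 0.997, 1237.317], [0.0, 0.0, 0.0, 1.0]]
elbow [([370.0, 296.0], 0.82), ([338.0, 204.0], 0.65)]
elbow_grip [([336.0, 204.0], 0.93), ([370.0, 296.0], 0.88)]
elbow_outlet [([338.0, 206.0], 0.86), ([371.0, 294.0], 0.74)]
extractor [([202.0, 162.0], 0.91)]
stub_foot [([204.0, 161.0], 0.85)]
stub_top [([205.0, 166.0], 0.87)]
mark [([112.0, 180.0], 0.83)]
switch_tip [([234.0, 163.0], 0.43), ([205.0, 161.0], 0.18)]
bottle [([378.0, 136.0], 0.91), ([348.0, 149.0], 0.84), ([315.0, 137.0], 0.83)]
1.0 [-1.79998079e+02 -3.71335216e-03  2.67484569e+01]
```

```bash
python3 -c "
import cv2
for c in('scene','top'): cv2.imwrite(f'pics/{c}0b.png',cv2.resize(cv2.imread(f'pics/{c}0.png'),(800,600),interpolation=cv2.INTER_CUBIC))"
```

```text
(no output)
```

View pics/scene0b.png

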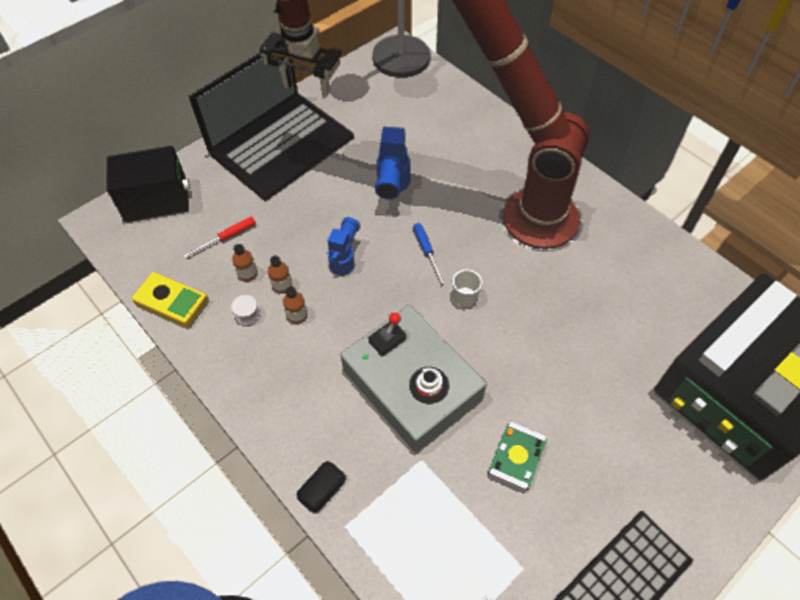

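View pics/top0b.png

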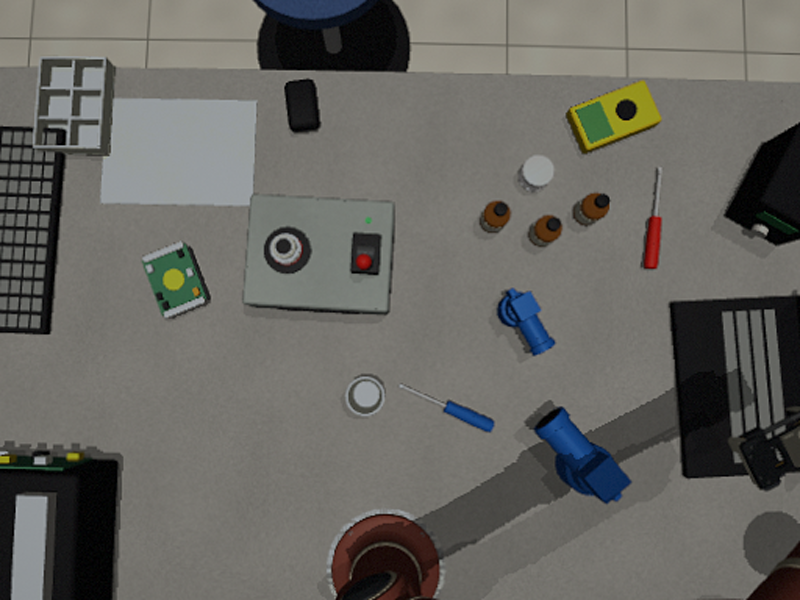

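The scene picture (800-px scale) shows the small blue elbow at (342,245) and a larger one at (392,160). It also shows three amber bottles near (265,270), the extractor at (413,375) with its stub at (430,383) and red ball at (395,318), and the mark at (518,455).

In the top picture these are:

| Item | Pixel |
|---|---|
| Small elbow | (525,320) |
| Large elbow | (583,455) |
| Bottles | (495,215), (545,230), (593,207); rightmost one is meant |
| Stub | (285,248) |
| Ball | (364,262) |
| Mark | (174,280) |

Candidates for the elbow in 512-px top coordinates are (338,204), which is small, and (370,296), which is large. I choose (338,204).

```bash
cat > h.py <<'E'
import numpy as np,cv2
from scipy.optimize import minimize
from scipy.spatial.transform import Rotation as R
from station import env
def cam(name):
    m=env.camera_model(name)
    if name=="wrist":
        s=env.state(); T=np.eye(4); T[:3,:3]=R.from_euler("xyz",s["tcp_rot"],degrees=True).as_matrix(); T[:3,3]=s["eef_pos"]
        m["T"]=T@m["hand_eye"]
    m["K"]=np.array([[m["fx"],0,m["cx"]],[0,m["fy"],m["cy"]],[0,0,1.]]); m["D"]=np.array(m["D"],float)
    return m
def proj(m,P):
    q=(np.asarray(P,float).reshape(-1,3)-m["T"][:3,3])@m["T"][:3,:3]*[1,-1,-1]
    return cv2.projectPoints(q.reshape(-1,1,3),np.zeros(3),np.zeros(3),m["K"],m["D"])[0].reshape(-1,2)
def ray(m,px):
    u=cv2.undistortPoints(np.array([[px]],float),m["K"],m["D"]).ravel()
    return m["T"][:3,3],m["T"][:3,:3]@np.array([u[0],-u[1],-1])
def onz(m,px,z):
    o,d=ray(m,px); return o+d*(z-o[2])/d[2]
a=np.linspace(0,2*np.pi,40,endpoint=False)
def cyl(r,z0,z1,x=0,y=0): return np.array([[x+r*np.cos(t),y+r*np.sin(t),z] for z in(z0,z1) for t in a])
def hcyl(r,x0,x1,z): return np.array([[x,r*np.cos(t),z+r*np.sin(t)] for x in(x0,x1) for t in a])
def box(x0,x1,y0,y1,z0,z1): return np.array([[x,y,z] for x in(x0,x1) for y in(y0,y1) for z in(z0,z1)],float)
ELBOW=[cyl(32,0,44),cyl(20,44,66),hcyl(20,0,86,66),hcyl(23.5,80,86,66),box(-20,20,-20,20,86,120)]
EXTR=[box(-100,100,-130,130,0,90),cyl(20,90,134,0,55)]
def place(P,p): 
    c,s=np.cos(p[2]),np.sin(p[2]); return P@np.array([[c,s,0],[-s,c,0],[0,0,1]])+[p[0],p[1],0]
def sil(m,model,p):
    im=np.zeros((384,512),np.uint8)
    for P in model:
        h=cv2.convexHull((proj(m,place(P,p))).astype(np.float32))
        cv2.fillConvexPoly(im,np.round(h*16).astype(np.int32),255,cv2.LINE_AA,4)
    return im/255.
def fit(obs,model,p0):
    bl=[(m,cv2.GaussianBlur(k.astype(float),(0,0),1)) for m,k in obs]
    def f(q):
        p=[q[0],q[1],q[2]/50]; return sum(((cv2.GaussianBlur(sil(m,model,p),(0,0),1)-k)**2).sum()/k.sum() for m,k in bl)
    best=None
    for dy in (0,.4,-.4):
        x=np.array([p0[0],p0[1],(p0[2]+dy)*50])
        for st in(15,3):
            r=minimize(f,x,method="Nelder-Mead",options=dict(initial_simplex=np.vstack([x]+[x+st*e for e in np.eye(3)]),xatol=.05,fatol=1e-5)); x=r.x
        if best is None or r.fun<best.fun: best=r
    return best.x[0],best.x[1],best.x[2]/50,best.fun
def near(l,px): return min(l,key=lambda d:np.hypot(*(np.array(d["position"])-px)))
def save(name,im,crop=None,s=1):
    if crop: im=im[crop[1]:crop[3],crop[0]:crop[2]]
    cv2.imwrite(f"pics/{name}.png",cv2.resize(im[:,:,::-1],None,fx=s,fy=s,interpolation=cv2.INTER_CUBIC))
E
python3 - <<'E'
from h import *
M={c:cam(c) for c in("scene","top")}
for c in M: env.camera(c)
top,sc=M["top"],M["scene"]
k1=near(env.trace("top","elbow"),(338,204)); k2=near(env.trace("scene","elbow"),(219,157))
e0=onz(top,k1["position"],60)
o=[(top,k1["mask"]),(sc,k2["mask"])]
for ob in(o,o[:1],o[1:]): print("elbow",np.round(fit(ob,ELBOW,[e0[0],e0[1],-2.0]),3))
k1=near(env.trace("top","extractor"),(202,162)); k2=near(env.trace("scene","extractor"),(263,239))
e0=onz(top,k1["position"],60); o=[(top,k1["mask"]),(sc,k2["mask"])]
for ob in(o,o[:1],o[1:]): print("extr",np.round(fit(ob,EXTR,[e0[0],e0[1],0]),3))
for c,px in(("top",(112,180)),("scene",(330,295))):
    l=env.trace(c,"mark")
    for d in l: print("mark",c,d["position"],d["conf"],d["mask"].sum(),onz(M[c],d["position"],34).round(1))
for p in((378,136),(348,149),(315,137)): print("bottle",onz(top,p,60).round())
print("ball",onz(top,(233,167),160).round(),"bigelbow",onz(top,(370,296),60).round())
E
```

```text
elbow [ 4.86087e+02 -2.29303e+02 -2.60100e+00  7.80000e-02]
elbow [ 4.85404e+02 -2.29285e+02 -2.60600e+00  4.70000e-02]
elbow [ 4.86222e+02 -2.29423e+02 -2.58000e+00  2.70000e-02]
extr [ 5.74670e+02  1.30367e+02 -3.30000e-02  4.60000e-02]
extr [ 5.74912e+02  1.30781e+02 -3.70000e-02  1.90000e-02]
extr [ 5.73539e+02  1.30006e+02 -3.60000e-02  2.70000e-02]
mark scene [329.5, 295.1] 0.71 1065 [543.3 413.1  34. ]
bottle [ 662. -361.   60.]
bottle [ 622. -275.   60.]
bottle [ 655. -180.   60.]
ball [549.  47. 160.] bigelbow [ 210. -338.   60.]
```

```bash
python3 - <<'E'
from h import *
M={c:cam(c) for c in("scene","top")}
for c,px in(("top",(112,180)),("scene",(330,291))):
    im=env.camera(c); h=cv2.cvtColor(im,cv2.COLOR_RGB2HSV); m=cv2.inRange(h,(22,130,100),(35,255,255)); 
    n,l,st,ce=cv2.connectedComponentsWithStats(m)
    for i in range(1,n):
        if np.hypot(*(ce[i]-px))<30 and st[i,4]>15: print(c,st[i],ce[i],onz(M[c],ce[i],34).round(1))
print(np.round(env.camera_model("wrist")["hand_eye"],3).tolist(),env.camera_model("wrist")["fx"])
from math import degrees as dg
stub=(576.6,185.4)
for z in(200,250):
  for psi in range(-180,180,30):
    q=env.solve_ik([*stub,z],[180,0,psi]); print(z,psi,None if q is None else np.round(q).astype(int).tolist())
for psi in (dg(-2.6)+k*90 for k in range(4)):
    q=env.solve_ik([486.1,-229.3,300],[180,0,psi]); print("pick",round(psi),None if q is None else np.round(q).astype(int).tolist())
E
```

```text
top [104 172  14  14 149] [110.69127517 178.45637584] [526.5 407.8  34. ]
scene [325 285  13  12 120] [331.09166667 290.41666667] [528.1 405.7  34. ]
[[-0.002, 0.963, 0.27, 75.319], [1.0, 0.002, 0.001, -0.009], [0.001, 0.27, -0.963, -164.625], [0.0, 0.0, 0.0, 1.0]] 298.2748406296623
200 -180 [6, 39, -46, 90, 30, 64, 44]
200 -150 [14, 47, -66, 90, 44, 73, 62]
200 -120 [14, 47, -66, 90, 44, 73, 92]
200 -90 [14, 47, -66, 90, 44, 73, 122]
200 -60 [-54, 46, 65, 92, -44, 71, -130]
200 -30 [-19, 32, -2, 91, 1, 57, -141]
200 0 [-13, 33, -11, 91, 7, 58, -116]
200 30 [-9, 33, -17, 90, 11, 58, -90]
200 60 [-6, 34, -22, 90, 14, 59, -63]
200 90 [-3, 34, -27, 90, 18, 60, -36]
200 120 [0, 36, -34, 90, 22, 61, -9]
200 150 [3, 37, -40, 90, 26, 62, 17]
250 -180 [7, 36, -47, 86, 27, 70, 46]
250 -150 [14, 43, -66, 86, 40, 77, 65]
250 -120 [14, 43, -66, 86, 40, 77, 95]
250 -90 [14, 43, -66, 86, 40, 77, 125]
250 -60 [-54, 43, 65, 88, -40, 75, -134]
250 -30 [-16, 30, -6, 87, 3, 64, -143]
250 0 [-11, 30, -15, 86, 8, 64, -118]
250 30 [-7, 31, -21, 86, 12, 65, -90]
250 60 [-4, 31, -26, 86, 14, 66, -63]
250 90 [-2, 32, -30, 86, 17, 66, -35]
250 120 [1, 33, -36, 86, 20, 67, -8]
250 150 [4, 35, -41, 86, 24, 68, 19]
pick -149 [62, 33, -66, 92, 31, 75, 113]
pick -59 [11, 22, 18, 93, -7, 66, -119]
pick 31 [27, 21, -5, 93, 2, 66, -38]
pick 121 [42, 23, -28, 92, 11, 68, 43]
```

```bash
python3 - <<'E'
from h import *
p=env.state()["eef_pos"]; t=env.state()["time"]
env.move_to([p[0]+20,p[1]+20,270],[180,0,60]); print(env.state()["time"]-t)
env.move_to([566,180,255],[180,0,192-360]); print(env.state()["time"]-t, env.state()["joint_pos"].round() if hasattr(env.state()["joint_pos"],'round') else env.state()["joint_pos"])
m=cam("wrist"); im=env.camera("wrist"); save("w_stub",im,None,1.5)
np.savez("w_stub.npz",im=im,T=m["T"])
env.move_to([486,-229,235],[180,0,121]); print(env.state()["time"]-t)
m=cam("wrist"); im=env.camera("wrist"); save("w_elb",im,None,1.5)
l=env.trace("wrist","elbow")
for d in l:print(d["position"],d["conf"],d["mask"].sum())
k=near(l,proj(m,[480,-235,70])[0])["mask"]
print(np.round(fit([(m,k)],ELBOW,[486,-229,-2.6]),3))
np.savez("w_elb.npz",im=im,T=m["T"],k=k)
E
```

```text
0.5167000000000002
3.2750000000000004 [ 10.  36. -52.  87.  30.  71.  55.]
4.8667
[38.7, 129.7] 0.78 5605
[233.2, 174.1] 0.65 4986
[ 4.83923e+02 -2.31514e+02 -2.60100e+00  3.40000e-02]
```

View pics/w_stub.png

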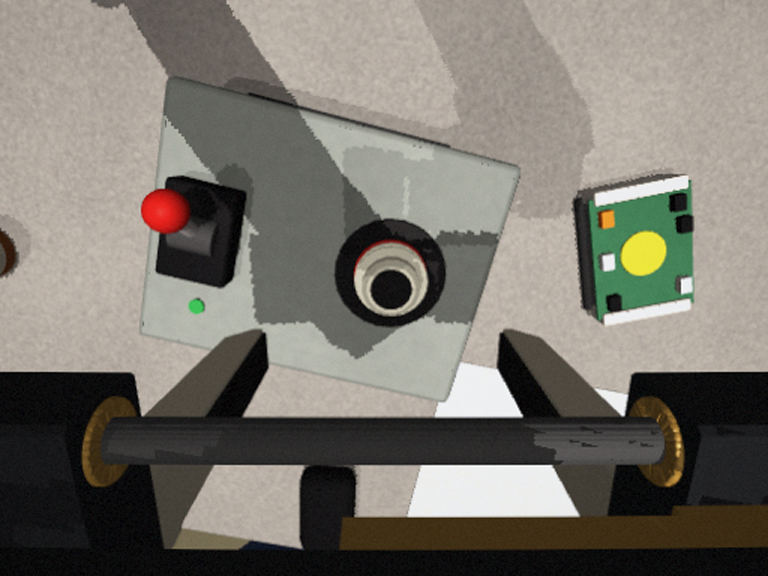

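View pics/w_elb.png

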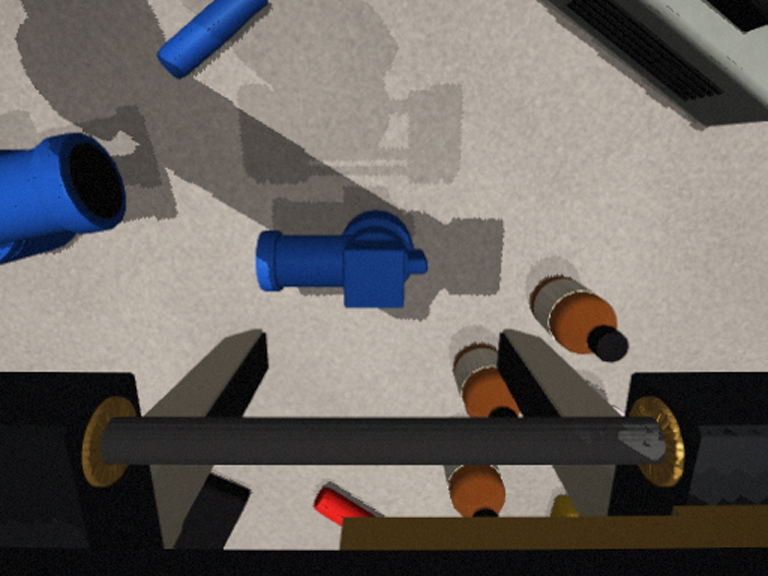

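The elbow picture confirms the small elbow at (375,265), with its grip at (375,278) and the large elbow at far left (60,190). The stub picture shows the tip hole at (391,289), flange centre (390,272), ball (165,212), green dot (196,306) and yellow spot (644,254).

```bash
python3 - <<'E'
from h import *
z=np.load("w_stub.npz"); m=cam("wrist"); m["T"]=z["T"]; im=z["im"]; g=im.max(2)
def comp(mask,seed):
    n,l,st,ce=cv2.connectedComponentsWithStats(mask.astype(np.uint8)); i=l[seed[1],seed[0]]
    c=max(cv2.findContours((l==i).astype(np.uint8),0,1)[0],key=len); return st[i],ce[i],cv2.fitEllipse(c)
st,ce,e=comp(g<60,(261,193)); print("hole",st,ce,e,onz(m,e[0],134).round(1))
st,ce,e=comp(g<55,(230,190)); print("flange",st,ce,e,onz(m,e[0],96).round(1))
h=cv2.cvtColor(im,cv2.COLOR_RGB2HSV)
st,ce,e=comp(cv2.inRange(h,(20,150,100),(35,255,255))>0,(429,169)); print("spot",st,e,onz(m,e[0],34).round(1))
st,ce,e=comp(cv2.inRange(h,(0,200,80),(6,255,255))>0,(110,141)); print("ball",st,e,onz(m,e[0],160).round(1))
# same hole/flange in top & scene
for c,s in(("top",(205,160)),("scene",(275,244))):
    M=cam(c); im2=env.camera(c)
    for nm,P in(("tip",[576.6,185.4,134]),("foot",[576.6,185.4,96])): print(c,nm,proj(M,P).round(1))
    x,y=proj(M,[576.6,185.4,115])[0].astype(int); save("c_"+c,im2,(x-20,y-20,x+20,y+20),10)
a_=cv2.imread("pics/c_top.png");b_=cv2.imread("pics/c_scene.png");cv2.imwrite("pics/c_both.png",np.hstack([a_,b_]))
# predicted outline of elbow per candidate on wrist
z=np.load("w_elb.npz"); m["T"]=z["T"]; im=z["im"].copy()
for p,col in(((486.1,-229.3,-2.6),(255,0,0)),((483.9,-231.5,-2.6),(255,255,0))):
    for P in ELBOW[:1]+ELBOW[2:]:
        cv2.polylines(im,[cv2.convexHull(proj(m,place(P,p)).astype(np.float32)).astype(int)],True,col)
save("c_elb",im,(160,120,300,220),5)
E
```

```text
hole [247 180  27  26 535] [260.32897196 192.57009346] ((260.3247985839844, 192.57421875), (24.85881996154785, 25.597715377807617), 89.79544067382812) [575.3 186.1 134. ]
flange [ 223  146   74   72 2104] [259.10788973 178.14353612] ((259.61181640625, 181.51719665527344), (70.61701202392578, 72.93885803222656), 91.26338195800781) [573.7 185.7  96. ]
spot [414 154  30  30 707] ((428.3856506347656, 168.37356567382812), (27.078285217285156, 31.342500686645508), 48.889495849609375) [525.9 404.9  34. ]
ball [ 94 126  31  30 696] ((109.47228240966797, 140.25918579101562), (27.801193237304688, 30.46967315673828), 120.914306640625) [548.2  46.1 160. ]
top tip [[181.8 157.1]]
top foot [[184.1 159.4]]
scene tip [[274.7 240.2]]
scene foot [[274.4 245.3]]
```

View pics/c_both.png

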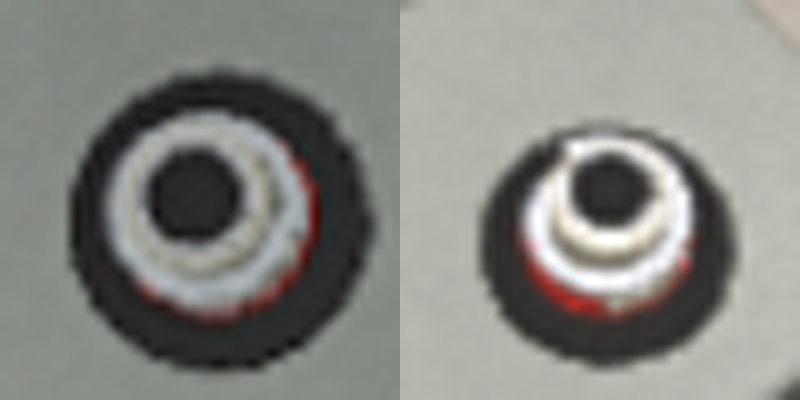

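View pics/c_elb.png

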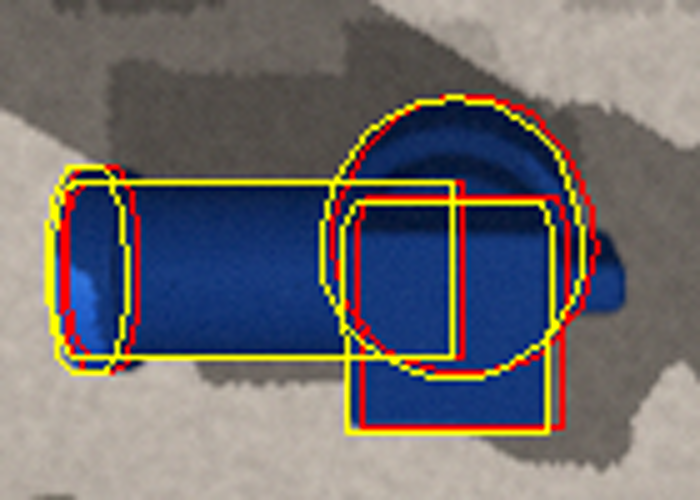

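The crops show the stub tip hole at (195,195) in the top crop, and in the elbow crop the outline sits between the two estimates. I'll centre the elbow by gripping both face pairs, which also lets me calibrate the hand-eye bias.

```bash
python3 - <<'E'
from h import *
X,Y=484.8,-230.6; yaw=np.degrees(-2.601); A=[180,0,yaw+180]; B=[180,0,yaw+270]
t0=env.state()["time"]
env.move_to([X,Y,235],A); env.gripper_to(75)
env.move_straight([X,Y,91],200)
env.gripper_to(30,8); s=env.state(); print("A",s["gripper_width"],s["ft_force"],s["eef_pos"])
env.gripper_to(75); env.move_straight([X,Y,150],200); env.move_to([X,Y,150],B); env.move_straight([X,Y,91],200)
env.gripper_to(30,8); s=env.state(); print("B",s["gripper_width"],s["ft_force"],s["eef_pos"],s["tcp_rot"])
env.gripper_to(75); env.move_straight([X,Y,235],200); env.hold(.2)
m=cam("wrist"); im=env.camera("wrist"); np.savez("w_elb2.npz",im=im,T=m["T"])
k=near(env.trace("wrist","elbow"),proj(m,[480,-235,70])[0])["mask"]
r=fit([(m,k)],ELBOW,[X,Y,-2.6]); d=np.array(r[:2])-[X,Y]; c,s_=np.cos(np.radians(B[2])),np.sin(np.radians(B[2]))
print(np.round(r,3),"bias world",d,"bias along rot frame",[c*d[0]+s_*d[1],-s_*d[0]+c*d[1]])
for p,col in(((X,Y,-2.601),(255,0,0)),(r[:3],(255,255,0))):
    for P in ELBOW[:1]+ELBOW[2:]:
        cv2.polylines(im,[np.round(cv2.convexHull(proj(m,place(P,p)).astype(np.float32))).astype(int)],True,col)
save("c_elb2",im,(160,120,300,220),5)
print(env.state()["time"]-t0,env.state()["time"])
E
```

```text
A 40.00843391859014 [0.00735678 0.30109646 2.19275407] [ 484.87001813 -230.68774725   91.21455909]
B 40.08586588829826 [-0.24749358 -0.92488429  1.96800812] [ 484.62640305 -230.93148412   91.23456219] [-1.79967193e+02  2.11632113e-02  1.20955946e+02]
[ 4.83933e+02 -2.30848e+02 -2.59100e+00  4.60000e-02] bias world [-0.86735685 -0.24773216] bias along rot frame [np.float64(0.2339736912810546), np.float64(0.8711690090366253)]
8.649999999999999 15.2167
```

View pics/c_elb2.png

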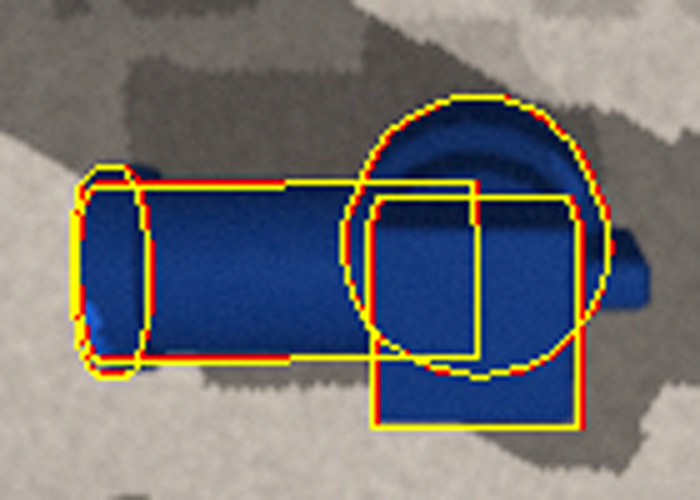

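The outlines match to about 0.5 mm, so the wrist calibration is good. Now I'll grip, carry and set it down.

```bash
python3 - <<'E'
from h import *
X,Y=484.65,-230.85; B=[180,0,np.degrees(-2.601)+270]; S=[575.0,186.2]
env.move_straight([X,Y,91],200); env.gripper_to(30,25)
s=env.state(); print(s["gripper_width"],s["eef_pos"][2])
env.move_straight([X,Y,295],250)
ps=np.degrees(-1.33-.036)+270
env.move_to([*S,295],[180,0,ps]); env.hold(.2)
s=env.state(); print(s["time"],s["gripper_width"],s["joint_pos"],s["eef_pos"]); f0=np.array(s["ft_force"]);print(f0)
env.move_straight([*S,232],200); 
for z in (224,216,208,204,201,199,197.5):
    env.move_straight([*S,z],60); s=env.state(); f=np.array(s["ft_force"])-f0; print(z,np.round(s["eef_pos"],1),f.round(1))
    if abs(f[2])>12 or np.hypot(*f[:2])>15: break
print(env.state()["time"])
im=env.camera("scene"); x,y=proj(cam("scene"),[575,186,140])[0].astype(int); save("seat",im,(x-60,y-50,x+60,y+40),6)
E
```

```text
39.81894234093849 91.14876995499918
19.475 39.888612492372594 [ 12.48153756  38.32798328 -60.91812625  81.64965279  33.49905373
  79.3992308   52.4541783 ] [575.48645742 184.7831487  294.99525772]
[-0.42913716 -0.00707106 -2.31323723]
224 [575.2 186.4 224.6] [ 0.5 -0.5  0.8]
216 [574.8 185.9 215.5] [-0.4  0.5  0.3]
208 [574.8 186.  207.4] [ 0.8 -0.3  0.9]
204 [574.9 186.  203.7] [0.5 0.1 0.8]
201 [574.9 186.1 200.8] [ 1.4 -0.6  0.5]
199 [574.9 186.1 198.9] [ 0.7  0.5 -0.2]
197.5 [575.  186.1 197.4] [-0.6 -0.2  0.4]
21.7917
```

View pics/seat.png

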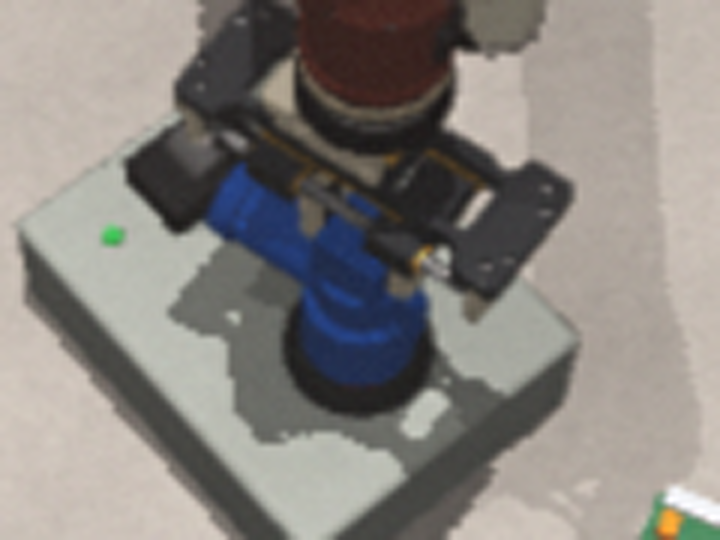

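```bash
python3 - <<'E'
from h import *
S=[575.0,186.2]; f0=np.array([-.43,0,-2.3])
def F(): return np.array(env.state()["ft_force"])-f0
for z in (196.5,195.5,194.5):
    env.move_straight([*S,z],40); print(z,np.round(env.state()["eef_pos"],1),F().round(1))
    if abs(F()[2])>4: break
phi0=np.degrees(-1.366); phi1=102.36-360; n=8
for i in range(1,n+1):
    phi=phi0+(phi1-phi0)*i/n; th=np.radians(phi)+.036+2*np.pi
    z=96+91.15+2.23*(th-.87)+.8
    t=env.state()["time"]; env.move_straight([*S,z],60,[180,0,phi+270]); s=env.state()
    print(round(phi,1),round(z,1),np.round(s["eef_pos"],1),F().round(1),np.round(s["ft_torque"],2),round(s["joint_pos"][6]),round(s["time"]-t,2))
    if np.abs(F()).max()>25: print("stop"); break
print(s["time"],s["gripper_width"],s["tcp_rot"])
E
```

```text
196.5 [575.  186.2 196.4] [ 0.7 -0.2  0.3]
195.5 [575.2 186.3 196.2] [ 0.2 -1.4  5.4]
-100.7 196.2 [574.8 186.1 195.8] [0.6 0.  1. ] [ 0.05 -0.16 -0.01] 29 0.54
-123.1 195.3 [574.9 186.2 195.1] [ 0.2  0.3 -0.2] [ 0.05 -0.11  0.03] 10 0.54
-145.5 194.4 [574.9 186.2 194.3] [0.4 0.9 0. ] [ 0.04 -0.13 -0.02] -9 0.54
-168.0 193.6 [574.9 186.2 193.5] [1.  0.2 0.8] [-0.03 -0.06 -0.01] -28 0.54
-190.4 192.7 [574.9 186.2 192.6] [ 0.2 -0.6  1.2] [-0.03 -0.12  0.02] -47 0.54
-212.8 191.8 [574.9 186.3 191.7] [0.7 0.4 1. ] [-0.02 -0.07 -0.03] -66 0.54
-235.2 190.9 [575.  186.3 190.9] [0.2 0.1 0.7] [-0.06 -0.05  0.03] -85 0.54
-257.6 190.1 [575.  186.3 190. ] [ 0.7 -0.2  1.3] [-0.    0.03 -0.03] -103 0.54
26.675 39.752208582834356 [-1.79993833e+02  8.60514966e-03  1.25266138e+01]
```

```bash
python3 - <<'E'
from h import *
S=[575.0,186.2]
env.move_straight([*S,189.5],40); print(env.state()["ft_force"])
env.gripper_to(75); env.move_straight([*S,330],250); env.hold(.2)
m=cam("wrist"); im=env.camera("wrist"); save("rel",im,None,1.5)
l=env.trace("wrist","elbow")
for d in l: print(d["position"],d["conf"])
k=near(l,proj(m,[565,220,165])[0])["mask"]
for h_ in(98,102):
    r=fit([(m,k)],[P+[0,0,h_] for P in ELBOW],[*S,np.radians(102.4)]); print(h_,np.round(r,3),np.degrees(r[2]))
print(env.state()["time"],env.state()["joint_pos"])
E
```

```text
[-0.51355236 -0.21730754 -1.41353242]
[241.0, 173.6] 0.87
98 [5.75174e+02 1.86619e+02 1.79300e+00 3.70000e-02] 102.73681621617783
102 [5.76037e+02 1.86109e+02 1.79100e+00 4.70000e-02] 102.59019755672642
28.6917 [ -13.62672031   26.88472161  -10.59639061   78.88457055    4.93390088
   74.82937047 -102.04308923]
```

View pics/rel.png

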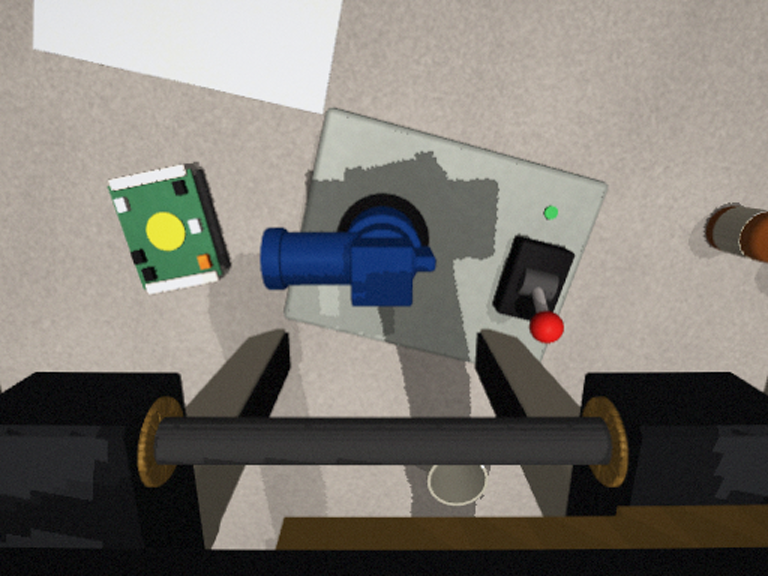

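The elbow is seated at (375,255) with its outlet at (270,258) facing the yellow spot (165,231). The fit gives 102.7° against 102.4° wanted. The lever ball at (547,327) is still on the off side. Next is the lever.

```bash
python3 - <<'E'
from h import *
y=46.0
env.move_to([503,y,260],[180,0,-2]); env.gripper_to(0); env.move_straight([503,y,152],200); env.hold(.2)
f0=np.array(env.state()["ft_force"]); print(np.round(env.state()["eef_pos"],1),f0)
for x in list(range(520,568,8))+list(range(568,586,2)):
    env.move_straight([x,y,152],80); f=np.array(env.state()["ft_force"])-f0; print(x,np.round(env.state()["eef_pos"][0],1),f.round(1))
    if abs(f[0])>7: break
x=env.state()["eef_pos"][0]
env.move_straight([x-15,y,152],150); env.move_straight([x-40,y,300],250)
env.move_to([490,-60,300],[180,0,-2]); env.hold(.2)
for c in("top","scene"): save("end_"+c,env.camera(c))
a=cv2.imread("pics/end_top.png")[100:230,90:270]; b=cv2.imread("pics/end_scene.png")[160:320,190:370]
cv2.imwrite("pics/end.png",np.hstack([cv2.resize(a,(400,300)),cv2.resize(b,(400,300))]))
import cv2
for c in("top","scene"):
    im=cv2.imread(f"pics/end_{c}.png"); h=cv2.cvtColor(im,cv2.COLOR_BGR2HSV); k=cv2.inRange(h,(0,200,80),(6,255,255)); n,l,st,ce=cv2.connectedComponentsWithStats(k)
    m=cam(c); print(c,[(st[i,4],onz(m,ce[i],160).round(1)) for i in range(1,n) if st[i,4]>15])
print(env.state()["time"])
E
```

```text
[504.   46.1 153.3] [-0.20286891 -0.50261209 -0.49186373]
520 520.1 [0.1 0.8 1.3]
528 527.9 [-0.7  1.2  0.2]
536 536.1 [0.  0.5 0.2]
544 544.5 [-0.7  0.3  0.8]
552 552.5 [-0.2  1.4  0.2]
560 560.4 [-0.1  0.3  0.5]
568 568.3 [-1.  -0.2 -0.2]
570 569.8 [0.2 1.  0. ]
572 571.7 [-1.3  1.  -0.5]
574 574.0 [-0.8  1.5 -0.1]
576 575.2 [-3.4  0.8  0.3]
578 575.4 [-6.4  0.2  3.6]
580 575.5 [-10.9   0.3   5.9]
top [(np.int32(224), array([ 592.5, -434.1,  160. ])), (np.int32(59), array([596.6,  46.9, 160. ]))]
scene [(np.int32(72), array([ 659.9, -377.9,  160. ])), (np.int32(23), array([597.8,  43.7, 160. ]))]
36.7667
```

View pics/end.png

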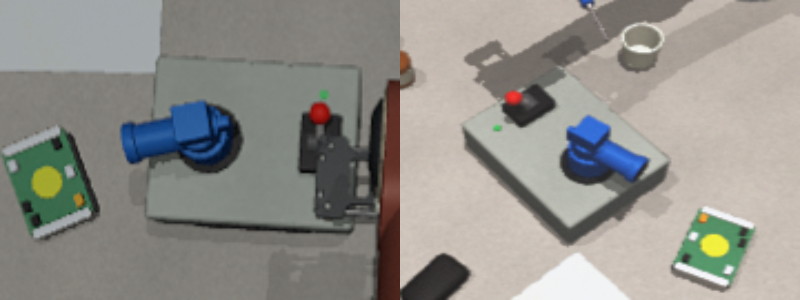

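The lever rests at its stop on the green-dot side: ball at (320,113) in the top view and (513,98) in the scene view, x≈597 as expected. The elbow points at the spot, and the arm is touching nothing.

```bash
python3 -c "
from station import env
print(env.job_done())"
```

```text
the job is handed in; nothing more can be done
None
```

The job is handed in at about 37 s: the elbow is screwed down to a rim height of about 2 mm (by force and arm position), aimed within about 1° of the yellow spot and released, the lever is at its stop on the green-dot side, and the arm never came near the amber bottle.

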